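# Vent the dosing tank and lift off its safety cap

### The arm

A 6-joint arm with a two-finger parallel gripper is mounted at the origin on a cart in front of the work surface, level with it; the furniture and walls round the work are solid. World frame = base frame: x ahead of the robot, y to its left, z up, the work surface at z = 0. Lengths are in m, angles in rad, forces in N, time in s.
With the tool pointing down it reaches from about 0.325 to 0.925 m from the base axis. Payload 3.1 kg.
Tool frame: the origin (TCP) lies at the centre of the arm's flange, where the gripper is bolted on; the fingertips stand 173 mm ahead of it and the grasp point (between the pads) lies 155 mm ahead of it (env.tip_extent is the distance from the TCP to the fingertips, in m); z points along the fingers, y is the line along which they close (so a half turn about z gives the same grasp; the last joint's range is limited). The gripper opens to 85 mm and grips with 20 to 120 N. Pads are 22 mm wide; open, the fingers measure 114 mm over their backs; the gripper's body (76 mm by 85 mm) begins 54 mm behind the grasp point. The pads swing forward as they close: fully open they stand 13 mm farther back than shut.
Start: joints at [1.159, 0.217, 1.613, -0, 1.311, -0.112], TCP at [0.185, 0.597, 0.405] pointing down, gripper open.
Joint ranges: [-2.75, 2.75], [-0.78, 2.1], [0.31, 2.55], [-1.13, 4.27], [0.13, 2.63], [-2.58, 2.58]. Speed limits (rad/s): [2.79, 2.79, 3.14, 3.14, 3.14, 3.14].

### API

Orientations are given as a unit quaternion [x, y, z, w].
In Python, from bench import env gives the robot as it stands.
- The arm moves only by the tool step_arm, never from a script. Its argument "plan" is a list of rows, each an object of numbers: "tx", "ty", "tz": the shift along the world's x, y, z in mm; "roll": the turn about the world's z in degrees; "grip": the gripper command: -1 is shut, 1 is fully open, values between are in proportion. In form: [{"tx": .., "ty": .., "tz": .., "roll": .., "grip": ..}, ...]. A call has 1 to 20 rows; each row is the pose to reach, as a shift and turn from the pose commanded when the call began; what a row does not reach only later rows make up. A row lasts 1/8 s, in which the tool goes at most 62.5 mm and 10.7 degrees, less where a joint would pass 70% of its speed; a pose out of reach is approached as far as the arm can. A call with a gripper value outside its range is refused whole. The fingers move at their own pace and stop on an object; "squeeze" is the grip in N (left out, the last holds). Time passes only in rows, so rows that repeat a pose let the fingers close. It gives the time, the measured TCP pose, the force, the opening and the grip force at its end, in the units of the state.
- env.get_state(): the state, without advancing time (a new reading comes with each control period).
- env.get_image(name): name is "scene" or "top"; returns a dict with "img" (400x640x3 uint8, red, green, blue), "fx", "fy", "cx", "cy" (pixels), "R" (3x3) and "t" (3): a world point X has camera coordinates R X + t. Camera axes: x right, y down, z forward; pixel columns grow to the right and rows downward; lengths in m; the calibration is good to about 2 mm. A picture is of the moment at which its call begins. There is no depth.
- env.sign_off(): hands the job in; it is judged then, once.
The state is a dict: "t": time; "joint_pos": joint angles; "qd": joint speeds; "effort": joint torques, N m; "tcp_pos": TCP position; "eef_rot": TCP orientation; "wrist_force": force on the tool from outside, world axes, zero at the start; "ft_torque": the same for the moment, N m; "width": opening from 0.0 (shut) to 1.0 (fully open); "finger_force": force on a finger pad.
Only numpy, scipy, OpenCV 4.12 (cv2) and the standard library are available. Lean on these libraries where they do the work, as an engineer would, in place of code of your own. Each camera call takes 0.05 s, during which the arm holds its last target. There are 200 camera calls.

### The job

The small dosing tank on the worktop is to be refilled. First let its pressure off: press the sprung relief knob down, turn it clockwise (seen from above) to its stop and let it spring back up. Then take hold of the push-and-turn safety cap, press it down, twist it anticlockwise until it comes free, lift it straight up and finish while still holding it, level, about 10 cm above the filler neck, without disturbing the things lying round the tank.

Things in the scene. Friction and masses are not known exactly. Their poses are not given: they have to be found in the camera images.
- tank: White plastic dosing tank fixed to the worktop: rounded box 110 mm (its x) by 240 mm (its y), 70 mm high. Origin: centre of its underside, on the worktop; z up. On its flat top: the filler neck with the safety cap, 60 mm from the middle towards +y, and the relief knob, 60 mm from the middle towards -y.
- cap_center (a point): Centre (half-way up) of the safety cap: loose grey ribbed round cap, 50 mm across, 30 mm high, 40 g, open below, short white mark on its flat top; z up. Shut, its top is 41 mm and its skirt 11 mm above the tank's top. Lugs and a lock tooth keep the shut cap from lifting or turning (3 degrees of play). A spring in the neck pushes it up: 4 N at first, about 9 N fully down.
- neck_top (a point): Centre of the neck's rim, fixed, 29.5 mm above the tank's top, inside the shut cap, whose centre lies 3.5 mm below it. Neck 29 mm across, 39 mm over its flange. The cap must be pressed down 4 to 6 mm (bottom at 6.5) to turn anticlockwise from above; keep it down for the first 42 degrees of the turn; it lifts off at 42 to 63 degrees; stop at about 63.
- relief_grip (a point): Centre of the relief knob's grip: an upright grey bar 12 mm thick (point x), 38 mm long (point y), 22 mm high; its top is 11 mm above this point and 48 mm above the tank's top when up; below it a disc 34 mm across, top 11 mm under this point. At the start the bar runs about along the tank's length; the point turns and sinks with the knob.
- relief_press (a joint): How far the relief knob is pressed down (m): 0 up, 0.006 fully down. Spring: 3 N at first, about 7 N fully down.
- relief_turn (a joint): Turn of the relief knob (rad), growing clockwise from above: at the start 0 to 0.05, stop at 1.25. A tooth locks it near the start unless it is pressed down 4 to 6 mm; it stays where it is left. Released beyond about 1.1 it springs up again; released earlier it stays caught down.
- tape_measure: Bystander: yellow tape measure, 40x82x62 mm, standing on the worktop off the tank's +y end. Origin at the centre of its underside.
- dose_cap: Bystander: blue dosing cup, 59 mm across, 52 mm high, on the worktop off the tank's -y end. Origin at the centre of its underside.
- peg_a: Bystander: clothes peg, 15x72x12 mm, lying on the worktop behind the tank (its +x side). Origin at the centre of its underside.

How it is judged:
By the outcome, as a careful person would: the job done as asked, in the order asked, and still so for the second after the job is handed in, while the arm keeps its last pose, push and grip.
It also fails if it takes over 51 s, if anything falls off the work surface, if the arm or the gripper's body presses on something with over 40 N, if the wrist force passes 120 N, or if a joint passes its speed limit or range.

## Working session

There is one attempt and no reset: what is moved stays moved. The work goes in short steps, Python scripts to look and compute and a tool call to move; the robot and the scene stay as the last step left them, time stands still between calls to the robot, and variables do not carry over. Pictures are saved under pics/ and viewed, at most 10 in all, crops included, and the job is handed in when it is done.

Besides the shell and the picture viewer there is one more tool, called after "Emit:" as name(argument=value, ...) on one line, values as JSON. step_arm: Moves the arm, as the interface text tells. Its arguments: {"type":"object","properties":{"plan":{"type":"array"},"squeeze":{"type":"number"}},"required":["plan"]}

```bash
mkdir -p pics; python3 - <<'E'
from bench import env
import cv2,pickle
d={}
for n in("scene","top"):
    i=env.get_image(n);d[n]=i;cv2.imwrite(f"pics/{n}0.png",i["img"][:,:,::-1])
    print(n,i["fx"],i["fy"],i["cx"],i["cy"],i["R"],i["t"])
pickle.dump(d,open("d0.pkl","wb"))
print(env.get_state(),env.tip_extent)
E
```

```text
scene 423.61356956193947 423.61356956193947 312.2355440556374 194.3056513707422 [[ 0.82970627 -0.55787318  0.01910546]
 [-0.40261622 -0.62180345 -0.67175937]
 [ 0.38663638  0.54967079 -0.74052301]] [-0.36252913  0.28506795  0.92641973]
top 411.00696000636475 411.00696000636475 323.3168394364637 196.55274238012015 [[ 9.39801014e-03 -9.99955795e-01  2.92602836e-04]
 [-9.97034494e-01 -9.39290467e-03 -7.63805679e-02]
 [ 7.63799399e-02  4.26090231e-04 -9.97078695e-01]] [0.05148331 0.50201269 1.35789654]
{'t': 0.1, 'joint_pos': array([ 1.15879978e+00,  2.17670519e-01,  1.61481951e+00,  6.00266036e-06,
        1.31127506e+00, -1.12251364e-01]), 'qd': array([ 1.00403021e-03, -2.43756520e-03, -3.81255703e-03,  6.03421912e-05,
        1.03280569e-03, -1.28536364e-03]), 'effort': array([-3.31457859e-04, -3.98077798e+01, -3.04968596e+01, -1.63323607e-04,
        4.21067220e-03, -3.55298050e-05]), 'tcp_pos': array([0.18440711, 0.59678729, 0.40347957]), 'eef_rot': array([ 1.49312830e-01,  9.88789411e-01, -1.04836195e-03, -2.84275012e-04]), 'wrist_force': array([-0.07994275, -0.09508584, -0.34863383]), 'ft_torque': array([-0.03109887,  0.0102375 , -0.01153118]), 'finger_force': 0.0, 'width': 1.0022936395714164} 0.1734
```

View pics/scene0.png

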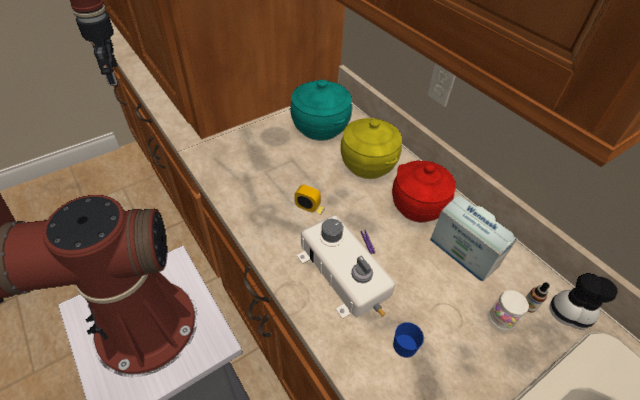

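View pics/top0.png

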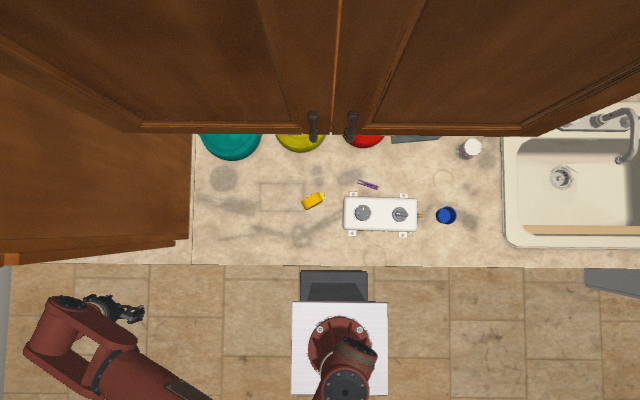

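The pictures show the tank near scene (345,262) and top (380,214), with the cap at top (362,213) and the knob at top (400,214). I'll enlarge both.

```bash
python3 - <<'E'
import cv2,pickle
d=pickle.load(open("d0.pkl","rb"))
s=d["scene"]["img"][205:325,290:410];t=d["top"]["img"][185:245,335:425]
cv2.imwrite("pics/sc.png",cv2.resize(s,None,fx=5,fy=5,interpolation=2)[:,:,::-1])
cv2.imwrite("pics/tc.png",cv2.resize(t,None,fx=8,fy=8,interpolation=2)[:,:,::-1])
E
```

```text
(no output)
```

View pics/sc.png

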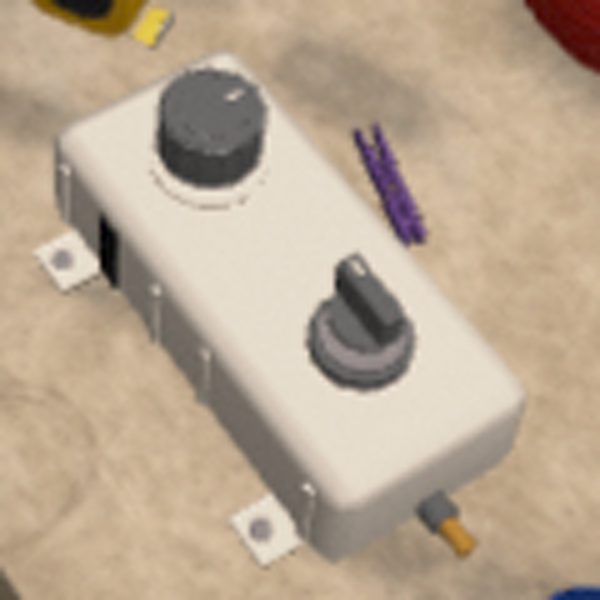

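View pics/tc.png

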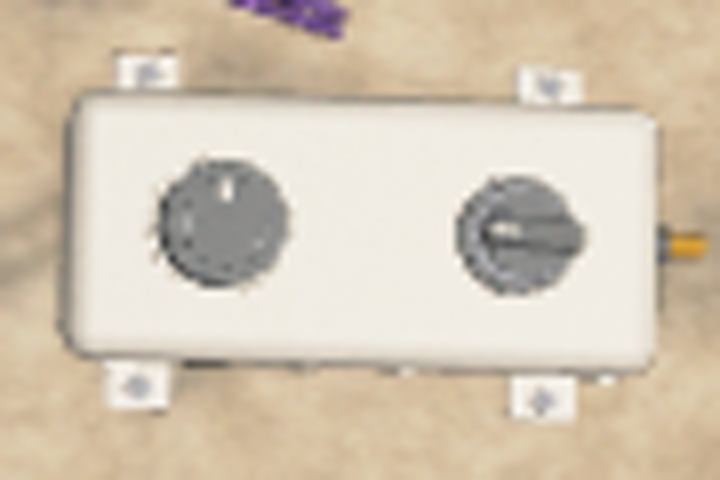

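Scene crop: cap top centre at about (212,106), bar top centre at about (376,292). Top crop: cap top centre at about (226,222), bar from (487,230) to (584,240), disc centre near (516,236). I'll triangulate, fit the tank pose and overlay the model.

```bash
cat >h.py <<'E'
import numpy as np,cv2,pickle
def P(c): return np.diag([1,1,1.])@np.array([[c["fx"],0,c["cx"]],[0,c["fy"],c["cy"]],[0,0,1]])@np.c_[c["R"],c["t"]]
def proj(c,X):
    p=(P(c)@np.c_[np.atleast_2d(X),np.ones(len(np.atleast_2d(X)))].T).T; return p[:,:2]/p[:,2:]
def tri(a,pa,b,pb):
    X=cv2.triangulatePoints(P(a),P(b),np.array(pa,float).reshape(2,1),np.array(pb,float).reshape(2,1))[:,0]; return X[:3]/X[3]
S=lambda u,v:(290+(u+.5)/5-.5,205+(v+.5)/5-.5)
T=lambda u,v:(335+(u+.5)/8-.5,185+(v+.5)/8-.5)
def W(p,yaw,L): 
    c,s=np.cos(yaw),np.sin(yaw); return np.array([[c,-s,0],[s,c,0],[0,0,1]])@np.asarray(L,float)+[p[0],p[1],0]
E
python3 - <<'E'
from h import *
from scipy.optimize import least_squares
d=pickle.load(open("d0.pkl","rb"));s,t=d["scene"],d["top"]
print("cap top",tri(s,S(212,106),t,T(226,222)))
print("bar top",tri(s,S(376,292),t,T(535,237)))
# model points -> (view, px): cap top, bracket centres unknown; use top-plane edges mid-lines via corners
obs=[(t,[0,.06,.111],T(226,222)),(s,[0,.06,.111],S(212,106)),(t,[0,-.06,.118],T(535,237)),(s,[0,-.06,.118],S(376,292))]
f=lambda q:np.concatenate([proj(c,W(q[:2],q[2],L))[0]-np.array(p) for c,L,p in obs])
r=least_squares(f,[.45,-.1,0]);print(r.x,r.fun.round(2));q=r.x
yaw=q[2]
for c,M,sc,off,nm in((s,"sc",5,(290,205),0),(t,"tc",8,(335,185),0)):
    im=cv2.imread(f"pics/{M}.png")
    def dr(pts,col):
        uv=proj(c,np.array([W(q[:2],yaw,p) for p in pts])); uv=((uv-off+.5)*sc-.5).round().astype(int)
        cv2.polylines(im,[uv],True,col,1)
    a=np.linspace(0,2*np.pi,40)
    for z in(.081,.111): dr([[.025*np.cos(x),.06+.025*np.sin(x),z] for x in a],(0,255,0))
    for z in(.096,): dr([[.017*np.cos(x),-.06+.017*np.sin(x),z] for x in a],(0,0,255))
    for z in(.096,.118): dr([[i*.006,-.06+j*.019,z] for i,j in((1,1),(1,-1),(-1,-1),(-1,1))],(255,0,255))
    for z in(0,.07): dr([[i*.055,j*.12,z] for i,j in((1,1),(1,-1),(-1,-1),(-1,1))],(255,0,0))
    cv2.imwrite(f"pics/o{M}.png",im)
a=cv2.imread("pics/osc.png");b=cv2.imread("pics/otc.png")
b=cv2.resize(b,(720,480));
cv2.imwrite("pics/ov.png",cv2.vconcat([cv2.resize(a,(400,400)),cv2.copyMakeBorder(cv2.resize(b[60:420],(400,200)),0,0,0,0,0)]))
E
```

```text
cap top [ 0.44557309 -0.06690396  0.11086314]
bar top [ 0.44257568 -0.18808783  0.11339624]
[ 0.44340648 -0.12813893 -0.02851586] [ 0.24  0.4   0.55  0.39  0.53 -0.09 -0.62 -0.96]
```

View pics/osc.png

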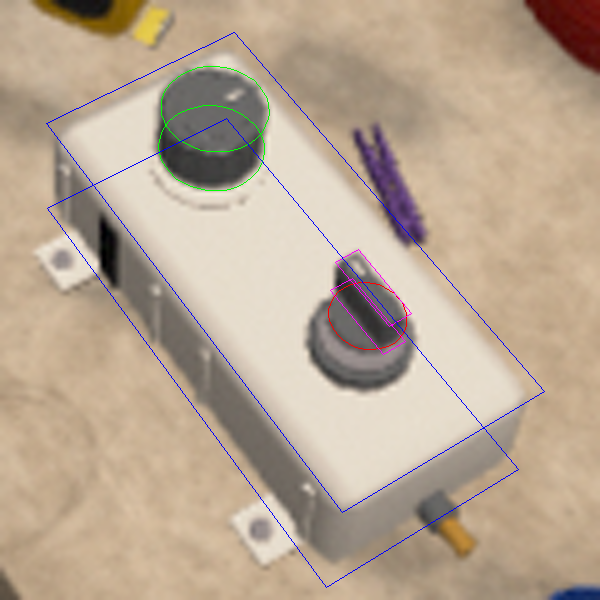

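View pics/otc.png

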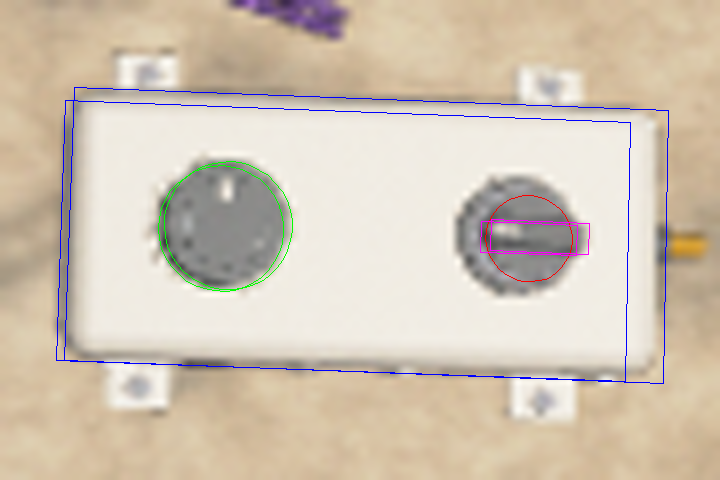

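Both overlays agree to about 2 mm. Cap top comes out at z 0.111 (expected 0.111) and bar top at 0.113 (expected 0.118). Tank yaw is about -1.2°, and the bar is at about (0.442, -0.188). I'll move above the knob with the fingers half open.

Emit:
step_arm(plan=[{"tx":5,"ty":-16,"tz":0,"roll":-2,"grip":0},{"tx":16,"ty":-48,"tz":0,"roll":-6,"grip":0},{"tx":31,"ty":-95,"tz":0,"roll":-12,"grip":0},{"tx":47,"ty":-142,"tz":0,"roll":-18,"grip":0},{"tx":62,"ty":-190,"tz":0,"roll":-24,"grip":0},{"tx":80,"ty":-240,"tz":0,"roll":-30,"grip":0},{"tx":97,"ty":-295,"tz":0,"roll":-36,"grip":0},{"tx":115,"ty":-350,"tz":0,"roll":-42,"grip":0},{"tx":133,"ty":-405,"tz":0,"roll":-48,"grip":0},{"tx":151,"ty":-460,"tz":0,"roll":-54,"grip":0},{"tx":169,"ty":-515,"tz":-5,"roll":-60,"grip":0},{"tx":187,"ty":-570,"tz":-15,"roll":-65,"grip":0},{"tx":205,"ty":-625,"tz":-25,"roll":-69,"grip":0},{"tx":222,"ty":-675,"tz":-40,"roll":-72,"grip":0},{"tx":236,"ty":-720,"tz":-55,"roll":-74,"grip":0},{"tx":247,"ty":-755,"tz":-67,"roll":-75,"grip":0},{"tx":254,"ty":-776,"tz":-75,"roll":-75,"grip":0},{"tx":257,"ty":-785,"tz":-78,"roll":-75,"grip":0},{"tx":257,"ty":-785,"tz":-78,"roll":-75,"grip":0},{"tx":257,"ty":-785,"tz":-78,"roll":-75,"grip":0}], squeeze=40)

```text
t: 2.6
tcp_pos: [0.4413, -0.1871, 0.327]
eef_rot: [0.72, 0.694, 0.0, -0.0]
wrist_force: [0.8, -0.1, -1.2]
width: 0.5
finger_force: 0.0
```

```bash
python3 - <<'E'
from bench import env
import cv2
print(env.get_state())
a=env.get_image("scene")["img"];b=env.get_image("top")["img"]
s=cv2.resize(a[185:325,290:430],(560,560),interpolation=2);t=cv2.resize(b[170:310,340:400+ -0+0] if 0 else b[160:300,370:430],(240,560),interpolation=2)
cv2.imwrite("pics/k1.png",cv2.hconcat([s,t])[:,:,::-1])
E
```

```text
{'t': 2.6, 'joint_pos': array([-5.47738589e-01, -1.24704767e-02,  2.01848318e+00,  2.70210077e-04,
        1.13558445e+00, -5.10268188e-01]), 'qd': array([ 0.00492973, -0.00217407, -0.0004731 ,  0.00046797, -0.00175882,
       -0.00302107]), 'effort': array([-2.67946618e-01, -2.71103919e+01, -2.79065341e+01, -1.39268718e-02,
       -6.51032111e-03,  1.67446044e-03]), 'tcp_pos': array([ 0.44125852, -0.18713361,  0.32695843]), 'eef_rot': array([ 7.20269206e-01,  6.93694641e-01,  1.17935848e-04, -3.32417266e-05]), 'wrist_force': array([ 0.75544734, -0.13263175, -1.17317454]), 'ft_torque': array([0.01316959, 0.0106259 , 0.02060383]), 'finger_force': 0.0, 'width': 0.4997813385132261}
```

View pics/k1.png

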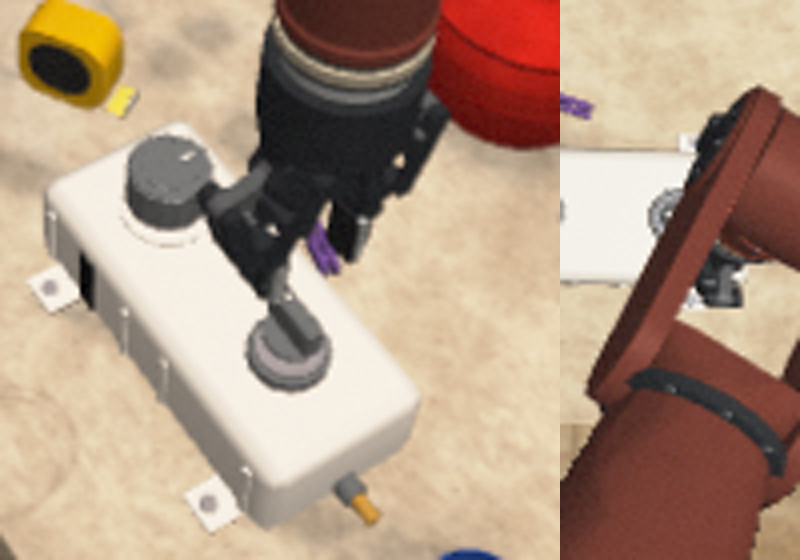

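The fingers straddle the bar, with tips at about (275,290) and (355,255) in the crop and the bar below at (295,325). Next I descend to tip z of about 0.101, then close.

Emit:
step_arm(plan=[{"tz":-13,"grip":0},{"tz":-28,"grip":0},{"tz":-40,"grip":0},{"tz":-48,"grip":0},{"tz":-53,"grip":0},{"tz":-53,"grip":0}])

```text
$.plan[0]: bad value
```

Emit:
step_arm(plan=[{"tz":0,"grip":-0.4},{"tz":0,"grip":-0.7},{"tz":0,"grip":-1},{"tz":0,"grip":-1},{"tz":0,"grip":-1}], squeeze=40)

```text
$.plan[0]: bad value
```

All keys are needed in each row.

Emit:
step_arm(plan=[{"tx":0,"ty":0,"roll":0,"tz":-13,"grip":0},{"tx":0,"ty":0,"roll":0,"tz":-28,"grip":0},{"tx":0,"ty":0,"roll":0,"tz":-40,"grip":0},{"tx":0,"ty":0,"roll":0,"tz":-48,"grip":0},{"tx":0,"ty":0,"roll":0,"tz":-53,"grip":0},{"tx":0,"ty":0,"roll":0,"tz":-53,"grip":0}])

```text
t: 3.45
tcp_pos: [0.4415, -0.1878, 0.2733]
eef_rot: [0.72, 0.694, -0.0, -0.0]
wrist_force: [-0.6, -0.1, -0.3]
width: 0.493
finger_force: 0.0
```

Emit:
step_arm(plan=[{"tx":0,"ty":0,"roll":0,"tz":0,"grip":-0.4},{"tx":0,"ty":0,"roll":0,"tz":0,"grip":-0.7},{"tx":0,"ty":0,"roll":0,"tz":0,"grip":-1},{"tx":0,"ty":0,"roll":0,"tz":0,"grip":-1},{"tx":0,"ty":0,"roll":0,"tz":0,"grip":-1}], squeeze=40)

```text
t: 4.08
tcp_pos: [0.4421, -0.188, 0.2744]
eef_rot: [0.72, 0.694, 0.0, 0.001]
wrist_force: [1.7, 0.6, 2.0]
width: 0.129
finger_force: 42.3
```

Bar gripped at 11 mm width with little side force. Now I press down.

Emit:
step_arm(plan=[{"tx":0,"ty":0,"roll":0,"tz":-2,"grip":-1},{"tx":0,"ty":0,"roll":0,"tz":-4,"grip":-1},{"tx":0,"ty":0,"roll":0,"tz":-6,"grip":-1},{"tx":0,"ty":0,"roll":0,"tz":-6,"grip":-1},{"tx":0,"ty":0,"roll":0,"tz":-6,"grip":-1}])

```text
t: 4.7
tcp_pos: [0.4421, -0.1881, 0.2685]
eef_rot: [0.72, 0.694, 0.0, 0.001]
wrist_force: [2.3, 1.2, 7.2]
width: 0.129
finger_force: 42.8
```

Emit:
step_arm(plan=[{"tx":0,"ty":0,"roll":-4,"tz":0,"grip":-1},{"tx":0,"ty":0,"roll":-10,"tz":0,"grip":-1},{"tx":0,"ty":0,"roll":-17,"tz":0,"grip":-1},{"tx":0,"ty":0,"roll":-24,"tz":0,"grip":-1},{"tx":0,"ty":0,"roll":-31,"tz":0,"grip":-1},{"tx":0,"ty":0,"roll":-38,"tz":0,"grip":-1},{"tx":0,"ty":0,"roll":-45,"tz":0,"grip":-1},{"tx":0,"ty":0,"roll":-52,"tz":0,"grip":-1},{"tx":0,"ty":0,"roll":-58,"tz":0,"grip":-1},{"tx":0,"ty":0,"roll":-63,"tz":0,"grip":-1},{"tx":0,"ty":0,"roll":-67,"tz":0,"grip":-1},{"tx":0,"ty":0,"roll":-69,"tz":0,"grip":-1},{"tx":0,"ty":0,"roll":-69,"tz":0,"grip":-1}])

```text
t: 6.32
tcp_pos: [0.4414, -0.1874, 0.2683]
eef_rot: [0.987, 0.163, -0.001, -0.001]
wrist_force: [-1.4, 3.7, 9.5]
width: 0.125
finger_force: 43.3
```

```bash
python3 - <<'E'
from bench import env
s=env.get_state();print(s["ft_torque"],s["wrist_force"],s["eef_rot"],s["joint_pos"])
E
```

```text
[0.61265792 0.21611279 0.01447457] [-1.42903978  3.71940378  9.51803108] [ 9.86553705e-01  1.63431913e-01 -7.89442328e-04 -1.08335518e-03] [-5.48277545e-01  7.65124184e-02  2.05405548e+00  7.15861211e-04
  1.01363606e+00  6.93802472e-01]
```

Emit:
step_arm(plan=[{"tx":0,"ty":0,"roll":-1,"tz":0,"grip":-1},{"tx":0,"ty":0,"roll":-2,"tz":0,"grip":-1},{"tx":0,"ty":0,"roll":-3,"tz":0,"grip":-1},{"tx":0,"ty":0,"roll":-3,"tz":0,"grip":-1}])

```text
t: 6.82
tcp_pos: [0.4414, -0.1874, 0.2683]
eef_rot: [0.99, 0.138, -0.001, -0.001]
wrist_force: [-1.3, 3.4, 9.7]
width: 0.131
finger_force: 43.4
```

```bash
python3 - <<'E'
from bench import env
s=env.get_state();print(s["ft_torque"],s["wrist_force"],s["eef_rot"],s["joint_pos"])
E
```

```text
[0.69517159 0.27019063 0.36098864] [-1.29638397  3.44557387  9.70399595] [ 9.90367065e-01  1.38460392e-01 -9.26234543e-04 -9.68751831e-04] [-5.48037847e-01  7.64802375e-02  2.05406075e+00  3.80841069e-04
  1.01371272e+00  7.44743117e-01]
```

The torque rose to 0.36 N m, so it is at the stop. I let it up gently, release and rise.

Emit:
step_arm(plan=[{"tx":0,"ty":0,"roll":0.5,"tz":2,"grip":-1},{"tx":0,"ty":0,"roll":0.5,"tz":4,"grip":-1},{"tx":0,"ty":0,"roll":0.5,"tz":5.5,"grip":-1},{"tx":0,"ty":0,"roll":0.5,"tz":5.5,"grip":-0.7},{"tx":0,"ty":0,"roll":0.5,"tz":5.5,"grip":-0.4},{"tx":0,"ty":0,"roll":0.5,"tz":5.5,"grip":0},{"tx":0,"ty":0,"roll":0.5,"tz":10,"grip":0},{"tx":0,"ty":0,"roll":0.5,"tz":25,"grip":0},{"tx":0,"ty":0,"roll":0.5,"tz":45,"grip":0.4},{"tx":0,"ty":10,"roll":0.5,"tz":65,"grip":1},{"tx":0,"ty":35,"roll":0.5,"tz":75,"grip":1},{"tx":1,"ty":65,"roll":0.5,"tz":75,"grip":1},{"tx":2,"ty":95,"roll":0.5,"tz":75,"grip":1},{"tx":3,"ty":113,"roll":0.5,"tz":75,"grip":1},{"tx":4,"ty":121,"roll":0.5,"tz":75,"grip":1},{"tx":4,"ty":121,"roll":0.5,"tz":75,"grip":1},{"tx":4,"ty":121,"roll":0.5,"tz":75,"grip":1}])

```text
t: 8.95
tcp_pos: [0.4457, -0.0674, 0.343]
eef_rot: [0.99, 0.142, 0.0, 0.0]
wrist_force: [0.3, -0.3, 0.6]
width: 1.001
finger_force: 0.0
```

```bash
python3 - <<'E'
from bench import env
import cv2
a=env.get_image("scene")["img"];b=env.get_image("top")["img"]
s=cv2.resize(a[185:325,290:430],(560,560),interpolation=2);t=cv2.resize(b[160:300,370:430],(240,560),interpolation=2)
cv2.imwrite("pics/k2.png",cv2.hconcat([s,t])[:,:,::-1])
E
```

```text
(no output)
```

View pics/k2.png

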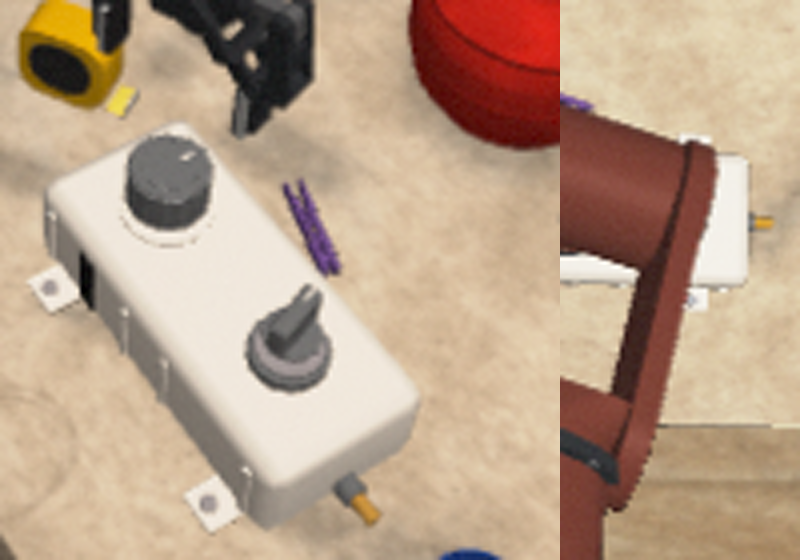

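The bar is turned about 72° and up; the disc sits at (290,350), as before. The cap at (168,180) is undisturbed. I descend over the cap and close.

Emit:
step_arm(plan=[{"tx":0,"ty":0,"roll":0,"tz":-15,"grip":1},{"tx":0,"ty":0,"roll":0,"tz":-35,"grip":1},{"tx":0,"ty":0,"roll":0,"tz":-55,"grip":1},{"tx":0,"ty":0,"roll":0,"tz":-70,"grip":1},{"tx":0,"ty":0,"roll":0,"tz":-79,"grip":1},{"tx":0,"ty":0,"roll":0,"tz":-83,"grip":1},{"tx":0,"ty":0,"roll":0,"tz":-83,"grip":1}])

```text
t: 9.93
tcp_pos: [0.4457, -0.0669, 0.2597]
eef_rot: [0.99, 0.142, 0.0, 0.0]
wrist_force: [-0.3, 0.3, 0.6]
width: 1.002
finger_force: 0.0
```

Emit:
step_arm(plan=[{"tx":0,"ty":0,"roll":0,"tz":0,"grip":0.5},{"tx":0,"ty":0,"roll":0,"tz":0,"grip":0.2},{"tx":0,"ty":0,"roll":0,"tz":0,"grip":0},{"tx":0,"ty":0,"roll":0,"tz":0,"grip":-1},{"tx":0,"ty":0,"roll":0,"tz":0,"grip":-1},{"tx":0,"ty":0,"roll":0,"tz":0,"grip":-1}], squeeze=40)

```text
t: 10.68
tcp_pos: [0.4459, -0.0669, 0.2601]
eef_rot: [0.99, 0.142, 0.0, 0.0]
wrist_force: [-0.5, 1.8, 4.1]
width: 0.577
finger_force: 40.9
```

Emit:
step_arm(plan=[{"tx":0,"ty":0,"roll":0,"tz":-2,"grip":-1},{"tx":0,"ty":0,"roll":0,"tz":-4,"grip":-1},{"tx":0,"ty":0,"roll":0,"tz":-6,"grip":-1},{"tx":0,"ty":0,"roll":0,"tz":-6,"grip":-1},{"tx":0,"ty":0,"roll":0,"tz":-6,"grip":-1}], squeeze=50)

```text
t: 11.3
tcp_pos: [0.446, -0.0669, 0.2544]
eef_rot: [0.99, 0.142, 0.0, 0.0]
wrist_force: [-0.9, 1.1, 7.8]
width: 0.572
finger_force: 52.8
```

Emit:
step_arm(plan=[{"tx":0,"ty":0,"roll":0,"tz":-1.2,"grip":-1},{"tx":0,"ty":0,"roll":0,"tz":-1.2,"grip":-1},{"tx":0,"ty":0,"roll":2,"tz":-1.2,"grip":-1},{"tx":0,"ty":0,"roll":5,"tz":-1.2,"grip":-1},{"tx":0,"ty":0,"roll":8,"tz":-1.2,"grip":-1},{"tx":0,"ty":0,"roll":8,"tz":-1.2,"grip":-1}])

```text
t: 12.05
tcp_pos: [0.4467, -0.067, 0.2543]
eef_rot: [0.978, 0.211, 0.001, 0.0]
wrist_force: [-2.1, 1.3, 11.7]
width: 0.575
finger_force: 53.2
```

```bash
python3 - <<'E'
from bench import env
s=env.get_state();print(s["ft_torque"],s["wrist_force"],s["eef_rot"],s["tcp_pos"])
E
```

```text
[0.43566104 0.30941329 0.00178753] [-2.0646051   1.26332763 11.70625147] [9.77544877e-01 2.10722595e-01 1.35239967e-03 4.14685507e-04] [ 0.4466971  -0.06703889  0.25426939]
```

Turn is free with about zero torque and the cap bottomed, so I continue to roughly 57° in all.

Emit:
step_arm(plan=[{"tx":0,"ty":0,"roll":3,"tz":0,"grip":-1},{"tx":0,"ty":0,"roll":8,"tz":0,"grip":-1},{"tx":0,"ty":0,"roll":14,"tz":0,"grip":-1},{"tx":0,"ty":0,"roll":20,"tz":0,"grip":-1},{"tx":0,"ty":0,"roll":26,"tz":0,"grip":-1},{"tx":0,"ty":0,"roll":32,"tz":0,"grip":-1},{"tx":0,"ty":0,"roll":38,"tz":0,"grip":-1},{"tx":0,"ty":0,"roll":43,"tz":0,"grip":-1},{"tx":0,"ty":0,"roll":47,"tz":0,"grip":-1},{"tx":0,"ty":0,"roll":49,"tz":0,"grip":-1},{"tx":0,"ty":0,"roll":49,"tz":0,"grip":-1}])

```text
t: 13.42
tcp_pos: [0.4466, -0.0665, 0.2543]
eef_rot: [0.802, 0.597, 0.001, -0.0]
wrist_force: [-1.4, 5.3, 13.1]
width: 0.568
finger_force: 53.3
```

```bash
python3 - <<'E'
from bench import env
import cv2
s=env.get_state();print(s["ft_torque"],s["wrist_force"],s["eef_rot"],s["tcp_pos"])
E
```

```text
[ 0.83476707  0.40967535 -0.10528039] [-1.41502829  5.28530204 13.05926711] [ 8.02389736e-01  5.96798846e-01  1.35984114e-03 -1.65155483e-05] [ 0.44658537 -0.0664841   0.25427194]
```

Emit:
step_arm(plan=[{"tx":0,"ty":0,"roll":0,"tz":3,"grip":-1},{"tx":0,"ty":0,"roll":0,"tz":6,"grip":-1},{"tx":0,"ty":0,"roll":0,"tz":10,"grip":-1},{"tx":0,"ty":0,"roll":0,"tz":14,"grip":-1},{"tx":0,"ty":0,"roll":0,"tz":14,"grip":-1}])

```text
t: 14.05
tcp_pos: [0.4452, -0.0669, 0.2661]
eef_rot: [0.802, 0.597, -0.0, -0.0]
wrist_force: [0.0, -0.8, -1.0]
width: 0.571
finger_force: 52.0
```

Force is about the cap's own weight, so it is free. I lift to about 10 cm.

Emit:
step_arm(plan=[{"tx":0,"ty":0,"roll":0,"tz":4,"grip":-1},{"tx":0,"ty":0,"roll":0,"tz":12,"grip":-1},{"tx":0,"ty":0,"roll":0,"tz":24,"grip":-1},{"tx":0,"ty":0,"roll":0,"tz":38,"grip":-1},{"tx":0,"ty":0,"roll":0,"tz":52,"grip":-1},{"tx":0,"ty":0,"roll":0,"tz":66,"grip":-1},{"tx":0,"ty":0,"roll":0,"tz":80,"grip":-1},{"tx":0,"ty":0,"roll":0,"tz":91,"grip":-1},{"tx":0,"ty":0,"roll":0,"tz":97,"grip":-1},{"tx":0,"ty":0,"roll":0,"tz":98,"grip":-1},{"tx":0,"ty":0,"roll":0,"tz":98,"grip":-1},{"tx":0,"ty":0,"roll":0,"tz":98,"grip":-1}])

```text
t: 15.55
tcp_pos: [0.4453, -0.0668, 0.3639]
eef_rot: [0.802, 0.597, -0.0, -0.001]
wrist_force: [-0.4, 0.5, -0.7]
width: 0.575
finger_force: 52.0
```

```bash
python3 - <<'E'
from bench import env
import cv2
a=env.get_image("scene")["img"]
cv2.imwrite("pics/k3.png",cv2.resize(a[155:365,280:480],(570,600),interpolation=2)[:,:,::-1])
E
```

```text
(no output)
```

View pics/k3.png

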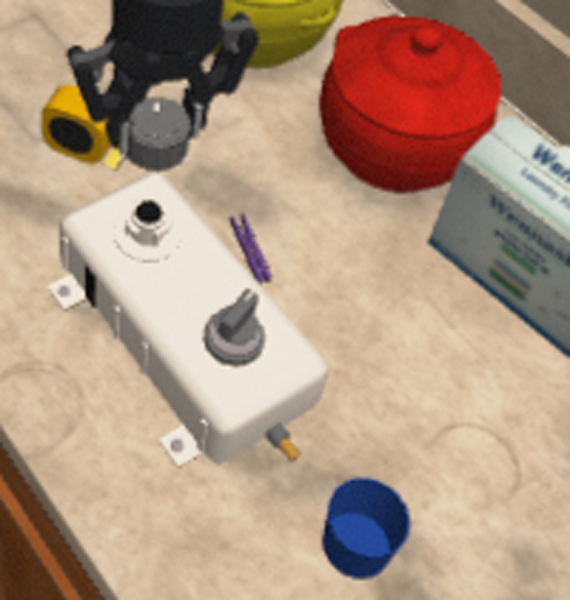

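The cap is held level at (158,130), above the bare neck at (148,215). The knob is turned and up at (237,330), and the bystanders are untouched.

```bash
python3 -c "
from bench import env
print(env.sign_off())"
```

```text
the job is handed in; nothing more can be done
None
```

I turned the relief knob clockwise to its stop and let it spring back up, then pressed, twisted and lifted off the safety cap. It is still held level, about 10 cm above the filler neck, nothing round the tank was disturbed, and the job is handed in at about 16 s.

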